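# Pack the four brass bushes into their nest trays, largest first

## Task

Pack the four brass bushes for dispatch: stand each one upright in the blue nest tray whose round pocket is made for its size, right down on the pocket's floor, one after another from the largest bush to the smallest. Set them in, do not drop them, and leave the two dark steel bushes standing where they are.

Things in the scene. Friction and masses are not known exactly. Their poses are not given: they have to be found in the camera images.
- brass_xl: Loose extra large brass bush (yellow metal): a plain upright tube, outside diameter 60 mm, bore 46 mm, 50 mm tall, standing on end on the bench. Origin: centre of its underside; z up along its axis. Its nest is nest_xl.
- brass_l: Loose large brass bush (yellow metal): a plain upright tube, outside diameter 46 mm, bore 34 mm, 46 mm tall, standing on end on the bench. Origin: centre of its underside; z up along its axis. Its nest is nest_l.
- brass_m: Loose medium brass bush (yellow metal): a plain upright tube, outside diameter 32 mm, bore 22 mm, 43 mm tall, standing on end on the bench. Origin: centre of its underside; z up along its axis. Its nest is nest_m.
- brass_s: Loose small brass bush (yellow metal): a plain upright tube, outside diameter 18 mm, bore 9 mm, 40 mm tall, standing on end on the bench. Origin: centre of its underside; z up along its axis. Its nest is nest_s.
- steel_l: Loose steel bush (dark grey metal) of the same size as the large brass one: outside diameter 46 mm, bore 34 mm, 46 mm tall, standing on end on the bench. Not part of the order: it stays where it stands. Origin: centre of its underside; z up.
- steel_m: Loose steel bush (dark grey metal) of the same size as the medium brass one: outside diameter 32 mm, bore 22 mm, 43 mm tall, standing on end on the bench. Not part of the order: it stays where it stands. Origin: centre of its underside; z up.
- nest_xl: Blue plastic nest tray, fixed to the bench, 96 x 96 mm and 25 mm high, with one round pocket in the middle of its top: diameter 72 mm (for the 60 mm bush, so 6 mm of play all round), 18 mm deep, black floor 7 mm above the bench, 3 mm chamfer at the mouth. Origin: centre of its underside, under the pocket's centre; x and y along its sides, z up.
- nest_l: Blue plastic nest tray, fixed to the bench, 96 x 96 mm and 25 mm high, with one round pocket in the middle of its top: diameter 58 mm (for the 46 mm bush, so 6 mm of play all round), 18 mm deep, black floor 7 mm above the bench, 3 mm chamfer at the mouth. Origin: centre of its underside, under the pocket's centre; x and y along its sides, z up.
- nest_m: Blue plastic nest tray, fixed to the bench, 96 x 96 mm and 25 mm high, with one round pocket in the middle of its top: diameter 44 mm (for the 32 mm bush, so 6 mm of play all round), 18 mm deep, black floor 7 mm above the bench, 3 mm chamfer at the mouth. Origin: centre of its underside, under the pocket's centre; x and y along its sides, z up.
- nest_s: Blue plastic nest tray, fixed to the bench, 96 x 96 mm and 25 mm high, with one round pocket in the middle of its top: diameter 30 mm (for the 18 mm bush, so 6 mm of play all round), 18 mm deep, black floor 7 mm above the bench, 3 mm chamfer at the mouth. Origin: centre of its underside, under the pocket's centre; x and y along its sides, z up.
Not all that is in view belongs to the job. What is shaped like the brass_l but green is not meant.

How it is judged:
By the outcome, as a careful person would: the job done as asked, in the order asked, and still so for the second after the job is handed in, with the robot touching nothing.
It also fails if it takes over 90 s, if anything falls off the work surface, if the arm or the gripper's body presses on something with over 40 N, if the wrist force passes 120 N, or if a joint passes its speed limit or range.

## Robot

A 6-joint arm with a two-finger parallel gripper is mounted at the origin on the work surface. World frame = base frame: x ahead of the robot, y to its left, z up, the work surface at z = 0. Lengths are in m, angles in degrees, forces in N, time in s.
With the tool pointing down it reaches from about 0.4 to 0.825 m from the base axis. Payload 7 kg.
Tool frame: the origin (TCP) lies midway between the tips of the shut fingers; the grasp point (between the pads) lies 19 mm behind it; z points along the fingers, y is the line along which they close (so a half turn about z gives the same grasp; the last joint's range is limited). The gripper opens to 88 mm and grips with 3 to 60 N. Pads are 19 mm wide; open, the fingers measure 130 mm over their backs; the gripper's body (78 mm by 193 mm) begins 47 mm behind the grasp point.
Start: joints at [-49.784, 20.546, 0.682, 0, -70.136, -16.507], TCP at [0.271, -0.618, 0.227] pointing down, gripper open.
Joint ranges: [-176.03, 176.03], [-82.01, 121.73], [-58.28, 71.71], [-173.87, 95.51], [-174.79, -0.11], [-173.66, 173.66]. Speed limits (degrees/s): [136.94, 136.94, 172.46, 180, 180, 180].

## Interface

Orientations are given as [roll, pitch, yaw] about the fixed x, y, z axes, in that order (R = Rz(yaw) Ry(pitch) Rx(roll)).
In Python, from plant import ctrl gives the robot as it stands. The module is installed in compiled form; this text tells all that it offers.
- The arm moves only by the tool send_rows, never from a script. Its argument "plan" is a list that holds one entry, the list of rows, each a list of 6 numbers: the shift along the tool's x, y, z in fractions of the full range, 1 being 60 cm, then the turn, a rotation vector about the tool's x, y, z in shares of 360 degrees (1.0 is 360 degrees). A call has 1 to 8 rows; each row is the pose to reach, as a shift and turn from the pose commanded when the call began, along the tool's axes at that moment; what a row does not reach only later rows make up. A row lasts 1/12 s, in which the tool goes at most 41.7 mm and 7.16 degrees, less where a joint would pass 70% of its speed; a pose out of reach is approached as far as the arm can. A call with a gripper value outside its range is refused whole. "fingers" is the opening, from 0 (shut) to 1 (fully open), set as the call begins (left out, the last holds). The fingers move at their own pace and stop on an object; the grip force is fixed at half the most. Time passes only in rows, so rows that repeat a pose let the fingers close. It gives the time, the measured TCP pose, the force, the opening and the grip force at its end, in the units of the state.
- ctrl.get_obs(): the state, without advancing time (a new reading comes with each control period).
- ctrl.snapshot(name): name is "scene" or "top" or "wrist"; returns a dict with "img" (480x640x3 uint8, red, green, blue), "K" (3x3 intrinsics, pixels), "pose" (4x4, takes a point from camera to world coordinates). Camera axes: x right, y down, z forward; pixel columns grow to the right and rows downward; lengths in m; the calibration is good to about 2 mm. A picture is of the moment at which its call begins. There is no depth.
- ctrl.close_job(): hands the job in; it is judged then, once.
The state is a dict: "clock": time; "joint_pos": joint angles; "qvel": joint speeds; "tau": joint torques, N m; "tool_pos": TCP position; "orientation": TCP orientation; "force": force on the tool from outside, world axes, zero at the start; "moment": the same for the moment, N m; "opening": finger opening in m; "gripper_force": force on a finger pad.
Only numpy, scipy, OpenCV 4.12 (cv2) and the standard library are available. Lean on these libraries where they do the work, as an engineer would, in place of code of your own. Each camera call takes 0.05 s, during which the arm holds its last target. There are 200 camera calls.

## Working session

There is one attempt and no reset: what is moved stays moved. The work goes in short steps, Python scripts to look and compute and a tool call to move; the robot and the scene stay as the last step left them, time stands still between calls to the robot, and variables do not carry over. Pictures are saved under pics/ and viewed, at most 14 in all, crops included, and the job is handed in when it is done.

Besides the shell and the picture viewer there is one more tool, called after ">>>" by a JSON object that holds its "api" and its "payload". send_rows: Moves the arm, as the interface text tells. Its arguments: {"type":"object","properties":{"plan":{"type":"array","items":{"type":"array","items":{"type":"array","items":{"type":"number"}}}},"fingers":{"type":"number"}},"required":["plan"]}

```bash
mkdir -p pics; cat > h.py <<'E'
import numpy as np, cv2
from plant import ctrl
def snap(n,f):
    s=ctrl.snapshot(n); cv2.imwrite(f'pics/{f}.png',s['img'][:,:,::-1]); np.savez(f'pics/{f}.npz',**s); return s
def ray(f,u,v):
    s=np.load(f'pics/{f}.npz'); d=s['pose'][:3,:3]@np.linalg.inv(s['K'])@[u,v,1]; return s['pose'][:3,3],d
def atz(f,u,v,z):
    o,d=ray(f,u,v); return o+d*(z-o[2])/d[2]
def tri(a,b):
    A=[];B=[]
    for f,u,v in (a,b):
        o,d=ray(f,u,v); d=d/np.linalg.norm(d); P=np.eye(3)-np.outer(d,d); A.append(P);B.append(P@o)
    return np.linalg.lstsq(np.vstack(A),np.hstack(B),rcond=None)[0]
E
python3 - <<'E'
from h import *
for n in('scene','top'):
    s=snap(n,n+'1'); print(n,s['K'].tolist(),s['pose'].round(3).tolist())
o=ctrl.get_obs(); print({k:np.round(v,3).tolist() for k,v in o.items()})
E
```

```text
scene [[554.9458011384266, 0.0, 313.96899838023944], [0.0, 554.9458011384266, 239.327640703411], [0.0, 0.0, 1.0]] [[-0.822, 0.453, -0.344, 0.882], [0.569, 0.67, -0.477, 0.524], [0.015, -0.588, -0.809, 0.947], [0.0, 0.0, 0.0, 1.0]]
top [[517.1875432754756, 0.0, 317.674550614585], [0.0, 517.1875432754756, 235.48473691502198], [0.0, 0.0, 1.0]] [[0.015, -0.989, 0.145, 0.374], [-1.0, -0.012, 0.027, -0.014], [-0.025, -0.145, -0.989, 0.948], [0.0, 0.0, 0.0, 1.0]]
{'clock': 0.1, 'joint_pos': [-49.785, 20.586, 0.64, -0.017, -70.137, -16.507], 'qvel': [0.072, -0.192, 0.129, 0.065, -0.058, 0.033], 'tau': [-0.002, -58.416, 29.375, 7.016, 0.01, -0.0], 'tool_pos': [0.271, -0.618, 0.226], 'orientation': [179.917, -0.008, -156.297], 'force': [0.049, 0.351, 0.108], 'moment': [-0.045, 0.013, 0.02], 'gripper_force': 0.0, 'opening': 0.088}
```

View pics/scene1.png

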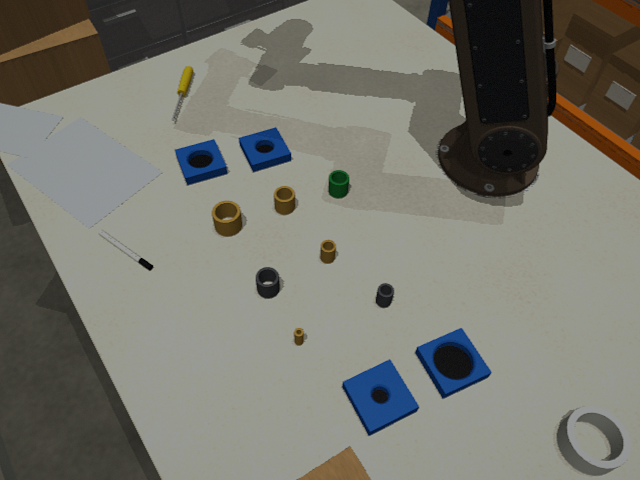

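View pics/top1.png

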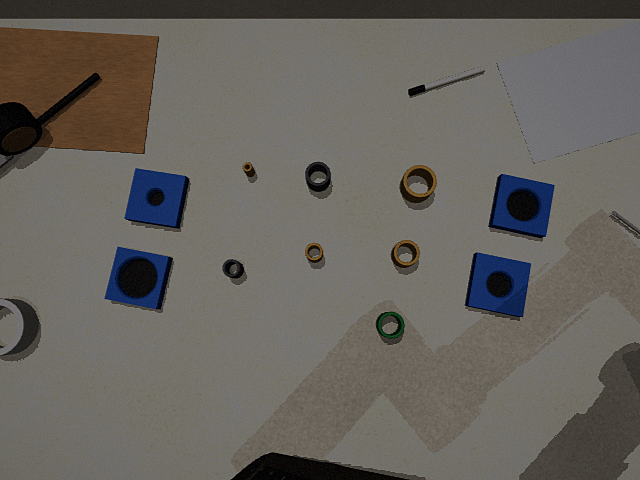

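The scene view shows the brass bushes at xl (227,218), l (285,200), m (328,251) and s (299,336). The nests are at s (380,395), xl (453,362), l (201,160) and m (265,148). In the top view the bushes are at xl (419,183), l (405,254), m (314,252) and s (249,170). Its nests are at s (155,197), xl (138,277), l (523,205) and m (499,285). Next I'll enlarge crops of each.

```bash
cat > tiles.py <<'E'
from h import *
def tiles(f,cs,out,h=24,k=4):
    im=cv2.imread(f'pics/{f}.png'); T=[]
    for u,v in cs:
        t=cv2.resize(im[v-h:v+h,u-h:u+h],None,fx=k,fy=k,interpolation=cv2.INTER_CUBIC)
        for i in range(0,2*h,8):
            t[:6,i*k]=255; t[i*k,:6]=255
        cv2.putText(t,f'{u-h},{v-h}',(8,14),0,.4,(255,0,255),1); T.append(cv2.copyMakeBorder(t,0,2,0,2,0))
    cv2.imwrite(f'pics/{out}.png',np.vstack([np.hstack(T[:4]),np.hstack(T[4:])]))
E
python3 - <<'E'
from tiles import *
tiles('scene1',[(227,218),(285,200),(328,251),(299,336),(453,362),(201,160),(265,148),(380,395)],'tA')
tiles('top1',[(419,183),(405,254),(314,252),(249,170),(138,277),(523,205),(499,285),(155,197)],'tB')
E
```

```text
(no output)
```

View pics/tA.png

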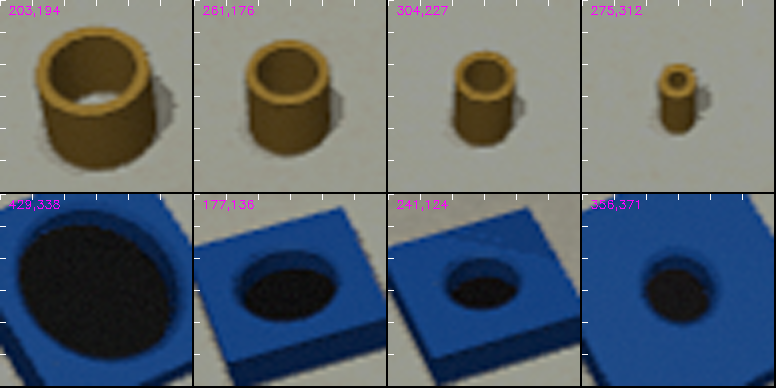

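View pics/tB.png

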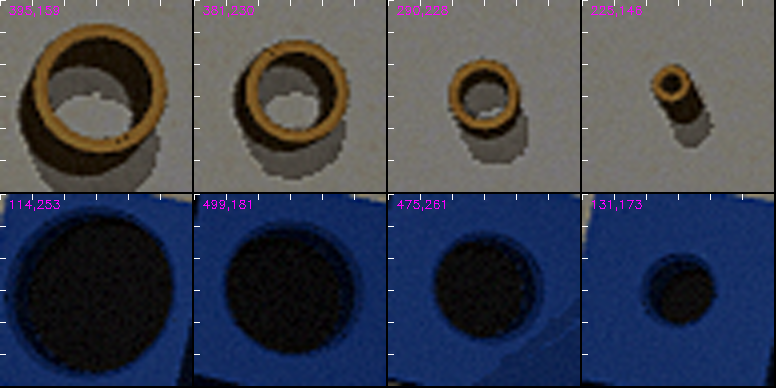

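The crops show the rims and pocket mouths clearly. I'll triangulate their centres from my readings.

```bash
python3 - <<'E'
from h import *
D=dict(b_xl=(226.5,212,420.1,181.1,60,50),b_l=(284.75,193.75,407,252.9,46,46),b_m=(328.25,246.1,314.1,251.75,32,43),b_s=(298.9,332,247.4,166.9,18,40),
n_xl=(453,360.9,136.75,277.25,78,25),n_l=(200.75,159,523.6,204.25,64,25),n_m=(264.75,146.6,500,284.5,50,25),n_s=(380.4,394.1,155.25,196.75,36,25))
for k,(a,b,c,d,_,h) in D.items():
    e=.375; p=tri(('scene1',a-e,b-e),('top1',c-e,d-e)); q1=atz('scene1',a-e,b-e,h/1e3); q2=atz('top1',c-e,d-e,h/1e3)
    print(k,(p*1e3).round(1),'scene@z',(q1*1e3).round(1)[:2],'top@z',(q2*1e3).round(1)[:2],'r',np.hypot(*p[:2]).round(3))
for k,u,v in (('steel_l',318,172),('steel_m',232,267),('green',391,322)): print(k,(atz('top1',u,v,.045)*1e3).round())
E
```

```text
b_xl [ 608.  -170.8   43. ] scene@z [ 609.9 -165.1] top@z [ 606.5 -169.9] r 0.632
b_l [ 479.  -146.8   40.5] scene@z [ 481.3 -142.6] top@z [ 478.5 -146.1] r 0.501
b_m [479.8  16.4  37.2] scene@z [482.7  19.3] top@z [478.8  16.4] r 0.48
b_s [634.1 140.9  35.7] scene@z [635.4 142.5] top@z [632.7 140.3] r 0.65
n_xl [432.  337.1  18.3] scene@z [436.2 337.7] top@z [430.8 335.4] r 0.548
n_l [ 572.6 -361.3   17.6] scene@z [ 574.5 -353.2] top@z [ 571.8 -359.3] r 0.677
n_m [ 427.3 -315.1   15. ] scene@z [ 432.1 -305.9] top@z [ 426.9 -312. ] r 0.531
n_s [579.9 311.8  22. ] scene@z [581.2 312.2] top@z [579. 311.] r 0.658
steel_l [622.  11.  45.]
steel_m [449. 160.  45.]
green [ 358. -118.   45.]
```

Careful with the scale: shifts go in shares of 60 cm and turns go in shares of 360 degrees. That gives: -48.8 cm / 60 = -0.8133, 27.6 cm / 60 = 0.46, 23.7 degrees / 360 = 0.0658.

>>> {"api": "send_rows", "payload": {"plan": [[[-0.8133,0.46,0.0333,0,0,0.0658],[-0.8133,0.46,0.0333,0,0,0.0658],[-0.8133,0.46,0.0333,0,0,0.0658],[-0.8133,0.46,0.0333,0,0,0.0658],[-0.8133,0.46,0.0333,0,0,0.0658],[-0.8133,0.46,0.0333,0,0,0.0658],[-0.8133,0.46,0.0333,0,0,0.0658],[-0.8133,0.46,0.0333,0,0,0.0658]]], "fingers": 1}}

```text
clock: 0.77
tool_pos: [0.4684, -0.3537, 0.2147]
orientation: [180.0, -0.0, -180.0]
force: [0.3, -0.7, -0.7]
opening: 0.0878
gripper_force: 0.0
```

Converted, 17 cm / 60 = 0.2833, -12 cm / 60 = -0.2.

>>> {"api": "send_rows", "payload": {"plan": [[[-0.2,0.2833,0.0233,0,0,0],[-0.2,0.2833,0.0233,0,0,0],[-0.2,0.2833,0.0233,0,0,0],[-0.2,0.2833,0.0233,0,0,0],[-0.2,0.2833,0.0233,0,0,0],[-0.2,0.2833,0.0233,0,0,0],[-0.2,0.2833,0.0233,0,0,0],[-0.2,0.2833,0.0233,0,0,0]]]}}

```text
clock: 1.43
tool_pos: [0.5875, -0.1853, 0.2003]
orientation: [180.0, -0.1, -179.9]
force: [-0.4, 0.2, 1.0]
opening: 0.0876
gripper_force: 0.0
```

```bash
python3 - <<'E'
from h import *
s=snap('wrist','w1'); o=ctrl.get_obs(); print(s['K'][0,0],s['pose'].round(3).tolist(),np.round(o['tool_pos'],4),o['orientation'])
E
```

```text
430.00696849314113 [[-0.001, 0.961, 0.277, 0.513], [1.0, 0.001, 0.0, -0.184], [-0.0, 0.277, -0.961, 0.36], [0.0, 0.0, 0.0, 1.0]] [ 0.5872 -0.1859  0.2006] [ 1.79997153e+02 -4.69681087e-02 -1.79998952e+02]
```

View pics/w1.png

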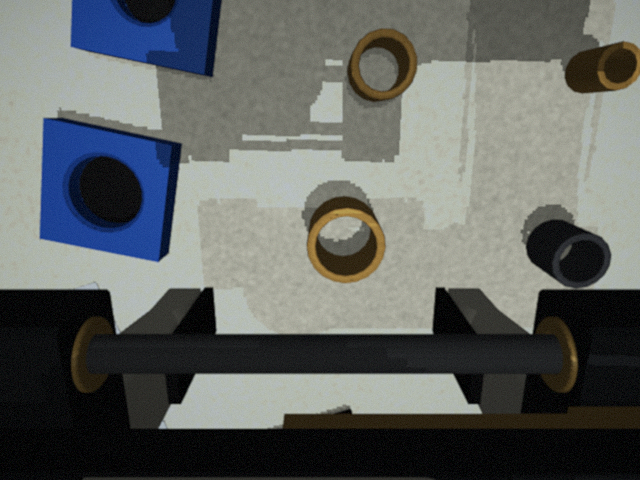

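The wrist view shows the xl rim centred at (345,245), the l rim at (382,64), and the nest_l mouth at about (105,189). I'll write a rim fit and take a second view from the next position.

```bash
cat >> h.py <<'E'
def brass(f):
    im=cv2.imread(f'pics/{f}.png'); hsv=cv2.cvtColor(im,cv2.COLOR_BGR2HSV)
    m=cv2.inRange(hsv,(8,120,105),(28,255,255)); m[290:]=0 if f[0]=='w' else m[290:]
    out=[]
    for c in cv2.findContours(m,cv2.RETR_EXTERNAL,cv2.CHAIN_APPROX_NONE)[0]:
        if len(c)>25:
            e=cv2.fitEllipse(cv2.convexHull(c)); out.append((round(e[0][0],1),round(e[0][1],1),round(e[1][0],1),round(e[1][1],1)))
    return out
E
python3 - <<'E'
from h import *
print('w',brass('w1')); print('t',brass('top1'))
for n,u,v,z in (('xl',345.5,245,.05),('l',382.5,64.5,.046),('nest_l',105,189.5,.025),('nest_l',105,189.5,.015),('steel_l',581,260,.046)): print(n,(atz('w1',u,v,z)*1e3).round(1))
E
```

```text
w [(345.7, 244.8, 73.8, 77.2), (357.8, 79.5, 5.5, 18.0), (386.8, 67.4, 50.2, 60.9), (619.9, 65.6, 40.2, 50.0)]
t [(313.4, 251.1, 16.0, 16.6), (406.3, 252.4, 24.0, 25.0), (419.6, 180.5, 31.3, 32.5)]
xl [ 607.2 -168.    50. ]
l [ 480.2 -144.5   46. ]
nest_l [ 569.5 -356.    25. ]
nest_l [ 571.2 -361.1   15. ]
steel_l [620.4  13.9  46. ]
```

Converted, -8 cm / 60 = -0.1333, -4 cm / 60 = -0.0667.

>>> {"api": "send_rows", "payload": {"plan": [[[0,-0.0667,0.0167,0,0,0],[0,-0.1333,0.0333,0,0,0],[0,-0.1333,0.0333,0,0,0],[0,-0.1333,0.0333,0,0,0]]]}}

```text
clock: 1.82
tool_pos: [0.586, -0.2687, 0.1799]
orientation: [180.0, -0.1, 179.7]
force: [0.1, -0.3, -0.7]
opening: 0.0877
gripper_force: 0.0
```

```bash
python3 - <<'E'
from h import *
snap('wrist','w2'); print('w',brass('w2'), ctrl.get_obs()['tool_pos'].round(4) if hasattr(ctrl.get_obs()['tool_pos'],'round') else ctrl.get_obs()['tool_pos'])
E
```

```text
w [(465.0, 254.6, 75.9, 84.6), (521.2, 89.3, 12.5, 36.0), (548.0, 67.1, 5.0, 19.1), (506.9, 60.6, 43.9, 63.2)] [ 0.5865 -0.2677  0.1805]
```

View pics/w2.png

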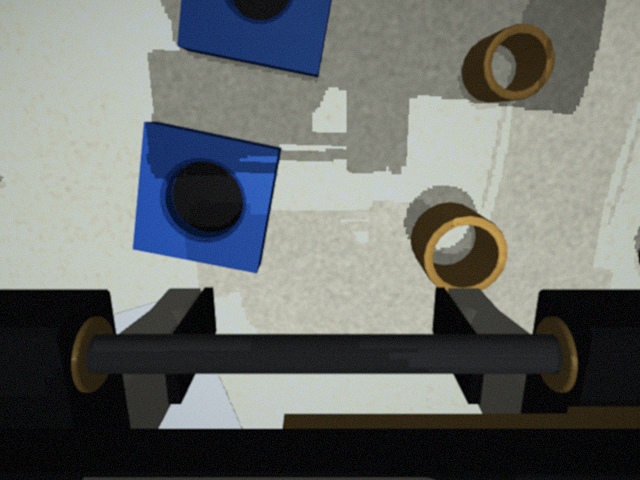

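In w2 the xl rim is centred at (466,253), the l rim at (519,62) and the nest_l mouth at (203,200). I'll triangulate w1 against w2.

```bash
python3 - <<'E'
from h import *
for n,a,b,z in (('xl',(345.5,245),(466,253),.05),('l',(382.5,64.5),(519,62.5),.046),('nest_l',(105,189.5),(203.5,200),.025)): print(n,(tri(('w1',*a),('w2',*b))*1e3).round(1),(atz('w2',*b,z)*1e3).round(1))
E
```

```text
xl [ 605.9 -168.    52.1] [ 605.8 -167.3   50. ]
l [ 480.6 -145.    50.2] [ 480.2 -143.2   46. ]
nest_l [ 571.  -357.4   22.6] [ 571.6 -356.9   25. ]
```

>>> {"api": "send_rows", "payload": {"plan": [[[-0.0167,0.0667,0,0,0,0],[-0.0333,0.1333,0,0,0,0],[-0.0333,0.1667,0.0333,0,0,0],[-0.0333,0.1667,0.1,0,0,0],[-0.0333,0.1667,0.15,0,0,0],[-0.0333,0.1667,0.1667,0,0,0],[-0.0333,0.1667,0.1667,0,0,0]]]}}

```text
clock: 2.45
tool_pos: [0.6059, -0.1653, 0.0788]
orientation: [180.0, -0.3, -180.0]
force: [0.4, -0.4, 0.3]
opening: 0.0878
gripper_force: 0.0
```

Converted, 5.8 cm / 60 = 0.0967, 5.2 cm / 60 = 0.0867.

>>> {"api": "send_rows", "payload": {"plan": [[[0,-0.0033,0.0333,0,0,0],[0,-0.0033,0.0667,0,0,0],[0,-0.0033,0.0867,0,0,0],[0,-0.0033,0.0967,0,0,0],[0,-0.0033,0.0967,0,0,0]]]}}

```text
clock: 2.87
tool_pos: [0.6077, -0.1679, 0.0229]
orientation: [-180.0, -0.0, 180.0]
force: [0.1, -0.1, 0.4]
opening: 0.0876
gripper_force: 0.0
```

>>> {"api": "send_rows", "payload": {"plan": [[[0,0,0,0,0,0],[0,0,0,0,0,0],[0,0,0,0,0,0],[0,0,0,0,0,0],[0,0,0,0,0,0],[0,0,0,0,0,0]]], "fingers": 0}}

```text
clock: 3.37
tool_pos: [0.6082, -0.1678, 0.0236]
orientation: [-180.0, 0.1, -180.0]
force: [-0.5, -0.1, 3.8]
opening: 0.0578
gripper_force: 30.0
```

Converted, -15 cm / 60 = -0.25, -14 cm / 60 = -0.2333.

>>> {"api": "send_rows", "payload": {"plan": [[[0,0,-0.0083,0,0,0],[0,0,-0.05,0,0,0],[0,0,-0.1167,0,0,0],[0.0083,0.0333,-0.1833,0,0,0],[0.0333,0.0833,-0.2333,0,0,0],[0.0667,0.1333,-0.25,0,0,0],[0.1,0.1917,-0.25,0,0,0],[0.1333,0.25,-0.25,0,0,0]]]}}

```text
clock: 4.03
tool_pos: [0.5265, -0.0164, 0.1737]
orientation: [179.9, 0.1, 179.9]
force: [0.1, 1.9, -5.2]
opening: 0.0582
gripper_force: 30.0
```

Converted, 22 cm / 60 = 0.3667, 21 cm / 60 = 0.35.

>>> {"api": "send_rows", "payload": {"plan": [[[0.0333,0.0583,0,0,0,0],[0.0667,0.1167,0,0,0,0],[0.1,0.1833,0,0,0,0],[0.1333,0.25,0,0,0,0],[0.1333,0.3167,0,0,0,0],[0.1333,0.35,0,0,0,0],[0.1333,0.3667,0,0,0,0],[0.1333,0.3667,0,0,0,0]]]}}

```text
clock: 4.7
tool_pos: [0.4471, 0.2044, 0.1726]
orientation: [180.0, -0.0, -179.8]
force: [0.9, 0.0, -4.8]
opening: 0.0579
gripper_force: 30.0
```

```bash
python3 - <<'E'
from h import *
snap('wrist','w3'); print(brass('w3'),ctrl.get_obs()['tool_pos'])
E
```

```text
[(328.1, 331.8, 144.1, 167.3), (62.7, 270.8, 38.3, 45.4)] [0.44688657 0.20290358 0.17236407]
```

View pics/w3.png

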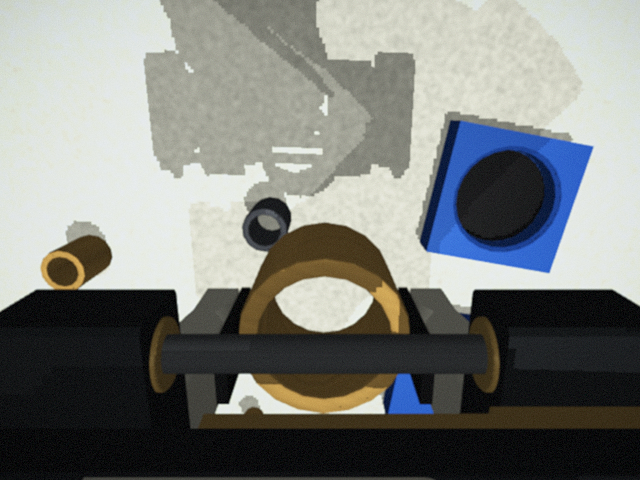

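w3 shows the nest_xl mouth at about (508,199), and the held xl bush upright with its rim centred at about (325,335).

```bash
python3 - <<'E'
from h import *
print('nest',(atz('w3',508,199,.025)*1e3).round(1),'m',(atz('w3',63,270,.043)*1e3).round(1)); print('held',(atz('w3',325,335,.199)*1e3).round(1))
E
```

```text
nest [430.9 338.6  25. ] m [479.7  19.   43. ]
held [445.5 205.8 199. ]
```

Converted, 13.4 cm / 60 = 0.2233, 1.5 cm / 60 = 0.025.

>>> {"api": "send_rows", "payload": {"plan": [[[0.0083,0.0583,0,0,0,0],[0.0167,0.1167,0,0,0,0],[0.025,0.1833,0,0,0,0],[0.025,0.2167,0.0333,0,0,0],[0.025,0.2233,0.0833,0,0,0],[0.025,0.2233,0.1333,0,0,0],[0.025,0.2233,0.1833,0,0,0],[0.025,0.2233,0.1833,0,0,0]]]}}

```text
clock: 5.42
tool_pos: [0.43, 0.3315, 0.0571]
orientation: [-179.5, -0.4, 179.9]
force: [-0.6, -1.1, -5.0]
opening: 0.0584
gripper_force: 30.0
```

Converted, 0.2 cm / 60 = 0.0033.

>>> {"api": "send_rows", "payload": {"plan": [[[0,0,0,0,0,0],[0,0,0.0033,0,0,0]]]}}

```text
clock: 5.58
tool_pos: [0.4339, 0.3365, 0.0626]
orientation: [179.9, 0.1, 180.0]
force: [0.7, 0.2, -2.4]
opening: 0.058
gripper_force: 30.0
```

Converted, 2.8 cm / 60 = 0.0467, 2.7 cm / 60 = 0.045.

>>> {"api": "send_rows", "payload": {"plan": [[[0,0,0.0167,0,0,0],[0,0,0.0283,0,0,0],[0,0,0.0367,0,0,0],[0,0,0.0417,0,0,0],[0,0,0.045,0,0,0],[0,0,0.0467,0,0,0],[0,0,0.0467,0,0,0],[0,0,0.0467,0,0,0]]]}}

```text
clock: 6.25
tool_pos: [0.4328, 0.3365, 0.033]
orientation: [180.0, 0.0, -180.0]
force: [0.0, -0.3, -4.4]
opening: 0.0584
gripper_force: 30.0
```

Converted, 0.3 cm / 60 = 0.005, 0.2 cm / 60 = 0.0033.

>>> {"api": "send_rows", "payload": {"plan": [[[0,0,0.0017,0,0,0],[0,0,0.0033,0,0,0],[0,0,0.0033,0,0,0],[0,0,0.005,0,0,0],[0,0,0.005,0,0,0],[0,0,0.005,0,0,0]]]}}

```text
clock: 6.75
tool_pos: [0.4327, 0.3364, 0.0306]
orientation: [180.0, 0.0, -180.0]
force: [-3.9, -2.4, 4.8]
opening: 0.0582
gripper_force: 30.0
```

>>> {"api": "send_rows", "payload": {"plan": [[[0,0,0,0,0,0],[0,0,0,0,0,0],[0,0,0,0,0,0],[0,0,0,0,0,0],[0,0,0,0,0,0],[0,0,0,0,0,0]]], "fingers": 1}}

```text
clock: 7.25
tool_pos: [0.4328, 0.3364, 0.0299]
orientation: [180.0, 0.0, -180.0]
force: [-0.7, -0.3, -0.0]
opening: 0.0869
gripper_force: 0.0
```

Converted, -14 cm / 60 = -0.2333, -12 cm / 60 = -0.2.

>>> {"api": "send_rows", "payload": {"plan": [[[0,0,-0.0333,0,0,0],[0,0,-0.0833,0,0,0],[0,0,-0.1333,0,0,0],[0,-0.0333,-0.2,0,0,0],[0,-0.0833,-0.2333,0,0,0],[0,-0.1333,-0.2333,0,0,0],[-0.0167,-0.1833,-0.2333,0,0,0],[-0.0167,-0.1833,-0.2333,0,0,0]]]}}

```text
clock: 7.92
tool_pos: [0.4426, 0.2228, 0.1706]
orientation: [180.0, 0.0, 179.9]
force: [0.3, -0.5, 0.1]
opening: 0.0877
gripper_force: 0.0
```

```bash
python3 - <<'E'
from h import *
snap('wrist','w4'); print(ctrl.get_obs()['tool_pos'])
E
```

```text
[0.44283952 0.22431037 0.17041983]
```

View pics/w4.png

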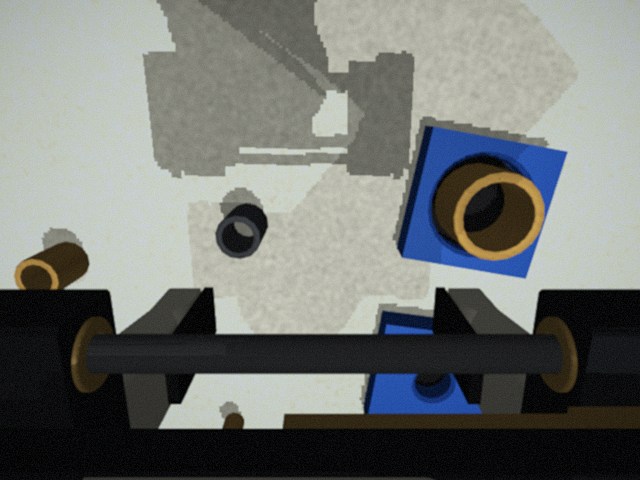

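xl sits upright inside nest_xl, with its rim at (499,216). Next is brass_l at (0.480, -0.1445).

Converted, -32 cm / 60 = -0.5333, -28 cm / 60 = -0.4667.

>>> {"api": "send_rows", "payload": {"plan": [[[0,-0.0667,0,0,0,0],[-0.0167,-0.1333,0,0,0,0],[-0.0333,-0.2,0,0,0,0],[-0.05,-0.2667,0,0,0,0],[-0.05,-0.3333,0,0,0,0],[-0.0617,-0.4,0,0,0,0],[-0.0617,-0.4667,0,0,0,0],[-0.0617,-0.5333,0,0,0,0]]]}}

```text
clock: 8.63
tool_pos: [0.4801, -0.095, 0.1699]
orientation: [-180.0, 0.0, -180.0]
force: [0.8, 0.2, -0.6]
opening: 0.0875
gripper_force: 0.0
```

Converted, 9 cm / 60 = 0.15, 7 cm / 60 = 0.1167.

>>> {"api": "send_rows", "payload": {"plan": [[[0,-0.0417,0,0,0,0],[0,-0.0733,0.0167,0,0,0],[0,-0.08,0.0667,0,0,0],[0,-0.08,0.1167,0,0,0],[0,-0.08,0.15,0,0,0],[0,-0.08,0.15,0,0,0],[0,-0.08,0.15,0,0,0],[0,-0.08,0.15,0,0,0]]]}}

```text
clock: 9.3
tool_pos: [0.4809, -0.1414, 0.0809]
orientation: [-180.0, 0.1, -179.9]
force: [0.3, 0.1, 1.0]
opening: 0.0876
gripper_force: 0.0
```

>>> {"api": "send_rows", "payload": {"plan": [[[0,-0.005,0.0333,0,0,0],[0,-0.005,0.0667,0,0,0],[0,-0.005,0.0867,0,0,0],[0,-0.005,0.0983,0,0,0],[0,-0.005,0.0983,0,0,0],[0,-0.005,0.0983,0,0,0]]]}}

```text
clock: 9.8
tool_pos: [0.4807, -0.1445, 0.0219]
orientation: [-180.0, 0.1, -180.0]
force: [0.4, 0.2, -0.2]
opening: 0.0876
gripper_force: 0.0
```

>>> {"api": "send_rows", "payload": {"plan": [[[0,0,0,0,0,0],[0,0,0,0,0,0],[0,0,0,0,0,0],[0,0,0,0,0,0],[0,0,0,0,0,0],[0,0,0,0,0,0],[0,0,0,0,0,0],[0,0,0,0,0,0]]], "fingers": 0}}

```text
clock: 10.47
tool_pos: [0.4798, -0.1447, 0.0209]
orientation: [-180.0, 0.0, -180.0]
force: [-0.5, -0.7, 2.3]
opening: 0.0456
gripper_force: 30.0
```

Converted, -15 cm / 60 = -0.25, -14 cm / 60 = -0.2333.

>>> {"api": "send_rows", "payload": {"plan": [[[0,0,-0.0167,0,0,0],[0,0,-0.0667,0,0,0],[0,0,-0.1333,0,0,0],[0,0,-0.2,0,0,0],[-0.05,-0.0333,-0.2333,0,0,0],[-0.1,-0.0833,-0.25,0,0,0],[-0.15,-0.125,-0.25,0,0,0],[-0.1667,-0.1333,-0.25,0,0,0]]]}}

```text
clock: 11.13
tool_pos: [0.5833, -0.2278, 0.1712]
orientation: [-179.9, 0.1, 180.0]
force: [1.7, 0.7, -3.4]
opening: 0.0456
gripper_force: 30.0
```

>>> {"api": "send_rows", "payload": {"plan": [[[0,0,0,0,0,0],[0,0,0,0,0,0]]]}}

```text
clock: 11.3
tool_pos: [0.5791, -0.2249, 0.1692]
orientation: [180.0, -0.2, 179.9]
force: [-0.8, 0.0, -3.3]
opening: 0.0456
gripper_force: 30.0
```

```bash
python3 - <<'E'
from h import *
snap('wrist','w5'); print(ctrl.get_obs()['tool_pos'])
E
```

```text
[ 0.57869452 -0.22450497  0.16952224]
```

View pics/w5.png

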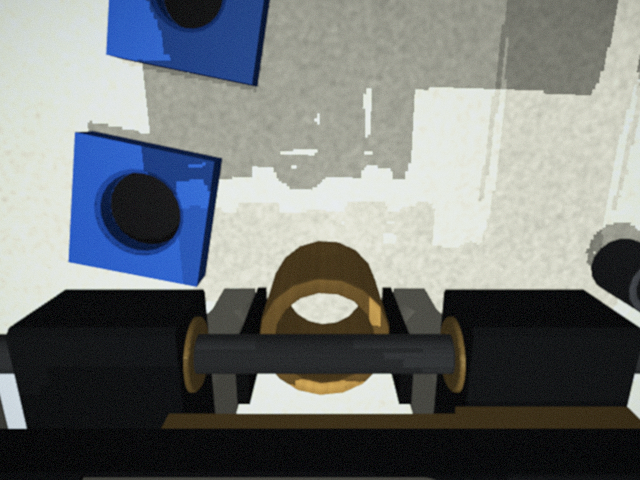

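w5 shows the nest_l mouth at about (138,212) and the held l bush upright, with its rim at about (325,336).

```bash
python3 - <<'E'
from h import *
print('nest',(atz('w5',138,212,.025)*1e3).round(1),(atz('w5',325,336,.194)*1e3).round(1), (tri(('w5',138,212),('w2',203.5,200))*1e3).round(1))
E
```

```text
nest [ 571.6 -357.9   25. ] [ 578.8 -223.5  194. ] [ 570.3 -355.    31.5]
```

>>> {"api": "send_rows", "payload": {"plan": [[[0.005,-0.0583,0,0,0,0],[0.0117,-0.1167,0,0,0,0],[0.0117,-0.1833,0,0,0,0],[0.0117,-0.2217,0.0333,0,0,0],[0.0117,-0.2217,0.0833,0,0,0],[0.0117,-0.2217,0.1333,0,0,0],[0.0117,-0.2217,0.175,0,0,0],[0.0117,-0.2217,0.1833,0,0,0]]]}}

```text
clock: 12.02
tool_pos: [0.569, -0.3557, 0.0559]
orientation: [179.8, -0.4, 180.0]
force: [-0.8, 0.6, -3.4]
opening: 0.0457
gripper_force: 30.0
```

>>> {"api": "send_rows", "payload": {"plan": [[[0,0,0,0,0,0],[0,0,0,0,0,0],[0,0,0,0,0,0],[0,0,0,0,0,0]]]}}

```text
clock: 12.35
tool_pos: [0.5741, -0.3578, 0.0632]
orientation: [-179.9, 0.2, -179.9]
force: [-0.3, 0.7, -3.0]
opening: 0.0452
gripper_force: 30.0
```

Converted, 3 cm / 60 = 0.05, 2.9 cm / 60 = 0.0483.

>>> {"api": "send_rows", "payload": {"plan": [[[0,0,0.0167,0,0,0],[0,0,0.0283,0,0,0],[0,0,0.0383,0,0,0],[0,0,0.045,0,0,0],[0,0,0.0483,0,0,0],[0,0,0.05,0,0,0],[0,0,0.05,0,0,0],[0,0,0.05,0,0,0]]]}}

```text
clock: 13.02
tool_pos: [0.5729, -0.3577, 0.031]
orientation: [-180.0, 0.0, -180.0]
force: [-0.8, -0.7, -2.5]
opening: 0.0455
gripper_force: 30.0
```

Converted, 0.3 cm / 60 = 0.005, 0.2 cm / 60 = 0.0033.

>>> {"api": "send_rows", "payload": {"plan": [[[0,0,0.0017,0,0,0],[0,0,0.0017,0,0,0],[0,0,0.0033,0,0,0],[0,0,0.0033,0,0,0],[0,0,0.005,0,0,0],[0,0,0.005,0,0,0],[0,0,0.005,0,0,0]]]}}

```text
clock: 13.6
tool_pos: [0.5729, -0.3577, 0.028]
orientation: [-180.0, 0.0, -180.0]
force: [0.8, -0.1, -2.5]
opening: 0.0456
gripper_force: 30.0
```

Not on the floor yet, so I'll go slightly further.

Converted, 0.1 cm / 60 = 0.0017, 0.05 cm / 60 = 0.0008.

>>> {"api": "send_rows", "payload": {"plan": [[[0,0,0.0008,0,0,0],[0,0,0.0008,0,0,0],[0,0,0.0017,0,0,0],[0,0,0.0017,0,0,0],[0,0,0.0017,0,0,0]]]}}

```text
clock: 14.02
tool_pos: [0.5729, -0.3577, 0.0279]
orientation: [-180.0, 0.0, -180.0]
force: [-2.7, 1.2, 7.7]
opening: 0.0453
gripper_force: 30.0
```

>>> {"api": "send_rows", "payload": {"plan": [[[0,0,0,0,0,0],[0,0,0,0,0,0],[0,0,0,0,0,0],[0,0,0,0,0,0],[0,0,0,0,0,0],[0,0,0,0,0,0],[0,0,0,0,0,0],[0,0,0,0,0,0]]], "fingers": 1}}

```text
clock: 14.68
tool_pos: [0.5728, -0.3577, 0.0268]
orientation: [180.0, -0.0, -180.0]
force: [-0.2, 1.0, -0.2]
opening: 0.0869
gripper_force: 0.0
```

Converted, 16 cm / 60 = 0.2667, -14 cm / 60 = -0.2333.

>>> {"api": "send_rows", "payload": {"plan": [[[0,0,-0.0333,0,0,0],[0,0,-0.0833,0,0,0],[0,0,-0.15,0,0,0],[0.0167,0.0333,-0.2,0,0,0],[0.0333,0.0833,-0.2333,0,0,0],[0.05,0.1417,-0.2333,0,0,0],[0.0667,0.2,-0.2333,0,0,0],[0.0833,0.2667,-0.2333,0,0,0]]]}}

```text
clock: 15.35
tool_pos: [0.5222, -0.1969, 0.1674]
orientation: [-180.0, 0.1, 179.9]
force: [1.1, 1.1, 0.9]
opening: 0.0874
gripper_force: 0.0
```

Converted, 16 cm / 60 = 0.2667, 15 cm / 60 = 0.25.

>>> {"api": "send_rows", "payload": {"plan": [[[0.0167,0.0667,0,0,0,0],[0.0333,0.1333,0,0,0,0],[0.05,0.2,0,0,0,0],[0.0667,0.25,0,0,0,0],[0.0667,0.2667,0,0,0,0],[0.0667,0.2667,0,0,0,0],[0.0667,0.2667,0,0,0,0]]]}}

```text
clock: 15.93
tool_pos: [0.483, -0.0372, 0.1672]
orientation: [180.0, 0.0, -179.9]
force: [0.6, -0.8, -1.4]
opening: 0.0873
gripper_force: 0.0
```

```bash
python3 - <<'E'
from h import *
snap('wrist','w6'); print(brass('w6'),ctrl.get_obs()['tool_pos'])
s=snap('top','top2'); im=cv2.imread('pics/top2.png')
cv2.imwrite('pics/v6.png',np.vstack([cv2.imread('pics/w6.png')[:300],cv2.resize(im[150:300,100:580],None,fx=4/3,fy=4/3)]))
E
```

```text
[(404.5, 224.4, 42.6, 44.8)] [ 0.48297205 -0.03784722  0.16701412]
```

View pics/v6.png

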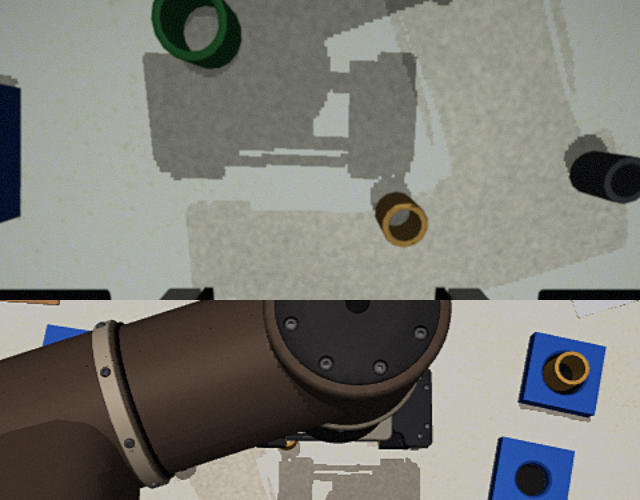

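v6 shows the m rim at (404.5,224.4), and l standing upright in nest_l.

```bash
python3 - <<'E'
from h import *
print((atz('w6',404.5,224.4,.043)*1e3).round(1),(tri(('w6',404.5,224.4),('w3',63,270))*1e3).round(1))
E
```

```text
[480.3  18.6  43. ] [480.2  18.7  42.5]
```

Converted, 11 cm / 60 = 0.1833, 5.6 cm / 60 = 0.0933.

>>> {"api": "send_rows", "payload": {"plan": [[[0.0033,0.05,0,0,0,0],[0.0033,0.0933,0.0167,0,0,0],[0.0033,0.0933,0.0667,0,0,0],[0.0033,0.0933,0.1333,0,0,0],[0.0033,0.0933,0.1833,0,0,0],[0.0033,0.0933,0.1833,0,0,0],[0.0033,0.0933,0.1833,0,0,0],[0.0033,0.0933,0.1833,0,0,0]]]}}

```text
clock: 16.7
tool_pos: [0.482, 0.0179, 0.0581]
orientation: [-180.0, 0.1, 180.0]
force: [0.3, 0.1, -0.3]
opening: 0.0876
gripper_force: 0.0
```

Converted, 3.5 cm / 60 = 0.0583, 3.2 cm / 60 = 0.0533.

>>> {"api": "send_rows", "payload": {"plan": [[[0,0,0.025,0,0,0],[0,0,0.0417,0,0,0],[0,0,0.0533,0,0,0],[0,0,0.0583,0,0,0],[0,0,0.0583,0,0,0],[0,0,0.0583,0,0,0]]]}}

```text
clock: 17.2
tool_pos: [0.4814, 0.0185, 0.0228]
orientation: [180.0, 0.1, -180.0]
force: [-0.8, 0.2, 0.2]
opening: 0.0875
gripper_force: 0.0
```

>>> {"api": "send_rows", "payload": {"plan": [[[0,0,0,0,0,0],[0,0,0,0,0,0],[0,0,0,0,0,0],[0,0,0,0,0,0],[0,0,0,0,0,0],[0,0,0,0,0,0],[0,0,0,0,0,0],[0,0,0,0,0,0]]], "fingers": 0}}

```text
clock: 17.87
tool_pos: [0.4807, 0.0184, 0.0218]
orientation: [-180.0, -0.0, -180.0]
force: [-0.5, -0.5, 0.7]
opening: 0.0395
gripper_force: 0.0
```

>>> {"api": "send_rows", "payload": {"plan": [[[0,0,0,0,0,0],[0,0,0,0,0,0],[0,0,0,0,0,0],[0,0,0,0,0,0],[0,0,0,0,0,0]]]}}

```text
clock: 18.28
tool_pos: [0.4806, 0.0183, 0.0219]
orientation: [-180.0, -0.0, -180.0]
force: [0.1, -0.0, 0.3]
opening: 0.0319
gripper_force: 30.0
```

Converted, -15 cm / 60 = -0.25, -14 cm / 60 = -0.2333.

>>> {"api": "send_rows", "payload": {"plan": [[[0,0,-0.0167,0,0,0],[0,0,-0.0667,0,0,0],[0,0,-0.1333,0,0,0],[0,0,-0.2,0,0,0],[0,-0.05,-0.2333,0,0,0],[0,-0.1,-0.25,0,0,0],[0.0083,-0.1583,-0.25,0,0,0],[0.0167,-0.2167,-0.25,0,0,0]]]}}

```text
clock: 18.95
tool_pos: [0.4709, -0.1125, 0.1729]
orientation: [180.0, 0.1, -179.9]
force: [0.9, -0.6, -2.2]
opening: 0.0313
gripper_force: 30.0
```

Converted, -8 cm / 60 = -0.1333, -7.5 cm / 60 = -0.125.

>>> {"api": "send_rows", "payload": {"plan": [[[0.0167,-0.0583,0,0,0,0],[0.0333,-0.1,0,0,0,0],[0.05,-0.125,0,0,0,0],[0.05,-0.1333,0,0,0,0],[0.05,-0.1333,0,0,0,0],[0.05,-0.1333,0,0,0,0]]]}}

```text
clock: 19.45
tool_pos: [0.4409, -0.1916, 0.1718]
orientation: [180.0, 0.0, 180.0]
force: [0.6, 0.4, -2.1]
opening: 0.0317
gripper_force: 30.0
```

```bash
python3 - <<'E'
from h import *
snap('wrist','w7'); print(ctrl.get_obs()['tool_pos'])
E
```

```text
[ 0.44108053 -0.19118605  0.17179489]
```

View pics/w7.png

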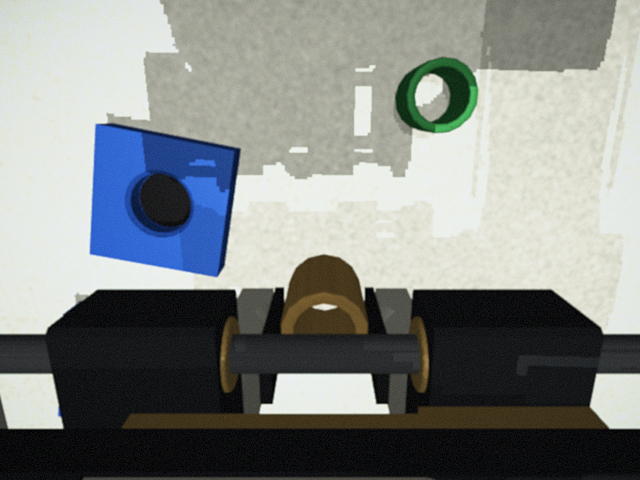

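w7 shows the nest_m mouth at about (159.5,203), and the m bush held upright.

```bash
python3 - <<'E'
from h import *
print((atz('w7',159.5,203,.025)*1e3).round(1))
E
```

```text
[ 427.8 -309.5   25. ]
```

Converted, -11.9 cm / 60 = -0.1983, 11 cm / 60 = 0.1833.

>>> {"api": "send_rows", "payload": {"plan": [[[0.0083,-0.0583,0,0,0,0],[0.0167,-0.1167,0,0,0,0],[0.0233,-0.175,0,0,0,0],[0.0233,-0.1983,0.0333,0,0,0],[0.0233,-0.1983,0.0833,0,0,0],[0.0233,-0.1983,0.1333,0,0,0],[0.0233,-0.1983,0.175,0,0,0],[0.0233,-0.1983,0.1833,0,0,0]]]}}

```text
clock: 20.17
tool_pos: [0.4248, -0.3089, 0.0578]
orientation: [179.9, -0.4, -180.0]
force: [0.3, 0.3, -1.1]
opening: 0.0315
gripper_force: 30.0
```

>>> {"api": "send_rows", "payload": {"plan": [[[0,0,0,0,0,0],[0,0,0,0,0,0],[0,0,0,0,0,0],[0,0,0,0,0,0],[0,0,0,0,0,0]]]}}

```text
clock: 20.58
tool_pos: [0.4277, -0.3108, 0.0633]
orientation: [-180.0, 0.1, -180.0]
force: [-0.4, 0.3, -1.5]
opening: 0.0318
gripper_force: 30.0
```

Floor contact should come at a TCP height of about 0.029.

Converted, 3 cm / 60 = 0.05, 2.9 cm / 60 = 0.0483.

>>> {"api": "send_rows", "payload": {"plan": [[[0,0,0.0167,0,0,0],[0,0,0.0283,0,0,0],[0,0,0.0383,0,0,0],[0,0,0.045,0,0,0],[0,0,0.0483,0,0,0],[0,0,0.05,0,0,0],[0,0,0.05,0,0,0],[0,0,0.05,0,0,0]]]}}

```text
clock: 21.25
tool_pos: [0.4269, -0.3107, 0.0319]
orientation: [-180.0, 0.0, -180.0]
force: [-0.9, 0.4, -1.6]
opening: 0.0314
gripper_force: 30.0
```

Converted, 0.2 cm / 60 = 0.0033, 0.1 cm / 60 = 0.0017.

>>> {"api": "send_rows", "payload": {"plan": [[[0,0,0.0017,0,0,0],[0,0,0.0017,0,0,0],[0,0,0.0033,0,0,0],[0,0,0.0033,0,0,0],[0,0,0.0033,0,0,0]]]}}

```text
clock: 21.67
tool_pos: [0.4267, -0.3107, 0.0299]
orientation: [180.0, 0.0, -180.0]
force: [-0.1, 0.6, -1.9]
opening: 0.0317
gripper_force: 30.0
```

Converted, 0.15 cm / 60 = 0.0025, 0.1 cm / 60 = 0.0017.

>>> {"api": "send_rows", "payload": {"plan": [[[0,0,0.0008,0,0,0],[0,0,0.0017,0,0,0],[0,0,0.0017,0,0,0],[0,0,0.0025,0,0,0],[0,0,0.0025,0,0,0],[0,0,0.0025,0,0,0]]]}}

```text
clock: 22.17
tool_pos: [0.4269, -0.3107, 0.0288]
orientation: [-180.0, 0.0, -180.0]
force: [-2.3, 1.6, 5.3]
opening: 0.0313
gripper_force: 30.0
```

>>> {"api": "send_rows", "payload": {"plan": [[[0,0,0,0,0,0],[0,0,0,0,0,0],[0,0,0,0,0,0],[0,0,0,0,0,0],[0,0,0,0,0,0],[0,0,0,0,0,0],[0,0,0,0,0,0],[0,0,0,0,0,0]]], "fingers": 1}}

```text
clock: 22.83
tool_pos: [0.4268, -0.3107, 0.0284]
orientation: [180.0, -0.0, -180.0]
force: [-0.0, 0.2, 0.0]
opening: 0.0793
gripper_force: 0.0
```

Converted, -14 cm / 60 = -0.2333, -12 cm / 60 = -0.2.

>>> {"api": "send_rows", "payload": {"plan": [[[0,0,-0.0333,0,0,0],[0,0,-0.0833,0,0,0],[0,0,-0.15,0,0,0],[0,0.0333,-0.2,0,0,0],[-0.0167,0.0833,-0.2333,0,0,0],[-0.05,0.1333,-0.2333,0,0,0],[-0.0833,0.1833,-0.2333,0,0,0],[-0.1167,0.2333,-0.2333,0,0,0]]]}}

```text
clock: 23.5
tool_pos: [0.4974, -0.1693, 0.1694]
orientation: [180.0, 0.1, 180.0]
force: [0.4, -0.6, 0.2]
opening: 0.0877
gripper_force: 0.0
```

Converted, 26 cm / 60 = 0.4333, 22 cm / 60 = 0.3667.

>>> {"api": "send_rows", "payload": {"plan": [[[-0.0333,0.05,0,0,0,0],[-0.0667,0.1,0,0,0,0],[-0.1,0.15,0,0,0,0],[-0.1333,0.2,0,0,0,0],[-0.1667,0.25,0,0,0,0],[-0.1917,0.3,0,0,0,0],[-0.1917,0.3667,0,0,0,0],[-0.1917,0.4333,0,0,0,0]]]}}

```text
clock: 24.17
tool_pos: [0.612, 0.0908, 0.1678]
orientation: [-180.0, -0.0, 179.9]
force: [0.3, 0.1, -0.5]
opening: 0.0876
gripper_force: 0.0
```

>>> {"api": "send_rows", "payload": {"plan": [[[0,0,0,0,0,0],[0,0,0,0,0,0],[0,0,0,0,0,0]]]}}

```text
clock: 24.42
tool_pos: [0.6114, 0.0895, 0.1681]
orientation: [-180.0, -0.0, -179.9]
force: [0.0, -0.4, -0.4]
opening: 0.0876
gripper_force: 0.0
```

```bash
python3 - <<'E'
from h import *
snap('wrist','w8'); print(brass('w8'),ctrl.get_obs()['tool_pos'])
E
```

```text
[(397.6, 258.3, 21.3, 23.4)] [0.61147946 0.08883037 0.1682938 ]
```

View pics/w8.png

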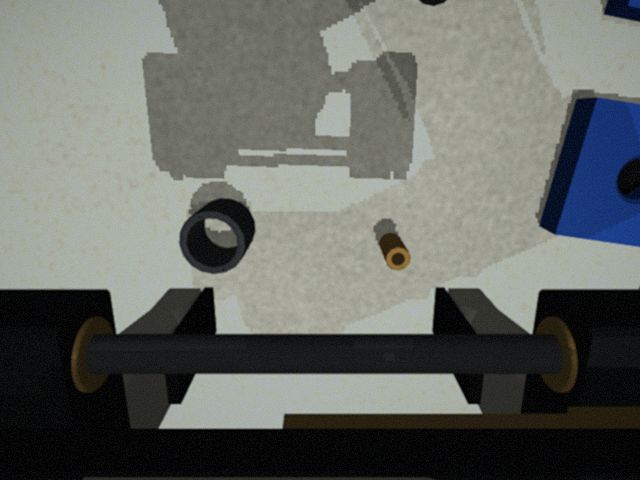

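w8 shows the s rim at (397.6,258.3) and steel_l at (213,241).

```bash
python3 - <<'E'
from h import *
print((atz('w8',397.6,258.3,.04)*1e3).round(1),(tri(('w8',397.6,258.3),('top1',247.0,166.5))*1e3).round(1),'steel_l',(atz('w8',213,241,.046)*1e3).round(1))
E
```

```text
[634.2 142.5  40. ] [623.5 135.8  72. ] steel_l [619.9  14.8  46. ]
```

Converted, 10 cm / 60 = 0.1667, 8 cm / 60 = 0.1333.

>>> {"api": "send_rows", "payload": {"plan": [[[0,0.0667,0,0,0,0],[0,0.1333,0,0,0,0],[0,0.1667,0,0,0,0],[0,0.1667,0,0,0,0],[0,0.1667,0,0,0,0],[0,0.1667,0,0,0,0]]]}}

```text
clock: 24.97
tool_pos: [0.6117, 0.188, 0.1684]
orientation: [-180.0, -0.0, 179.9]
force: [0.4, -0.4, -0.8]
opening: 0.0875
gripper_force: 0.0
```

```bash
python3 - <<'E'
from h import *
snap('wrist','w9'); print(brass('w9'),ctrl.get_obs()['tool_pos'])
E
```

```text
[(533.2, 287.3, 4.0, 54.1), (258.2, 257.6, 21.5, 23.5)] [0.61171786 0.18779513 0.16846358]
```

View pics/w9.png

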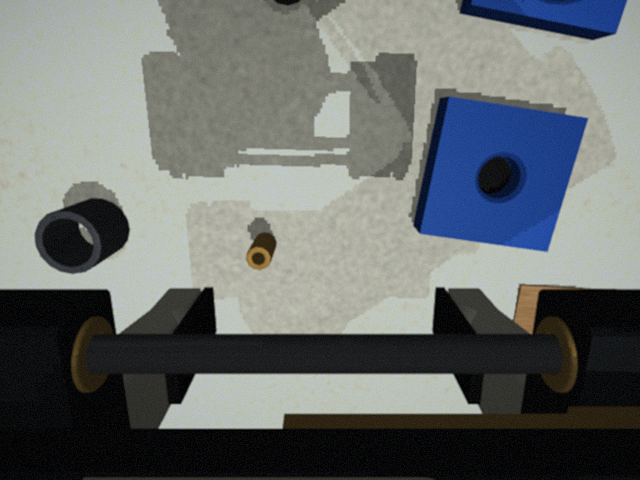

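w9 shows s at (258,257.6) and the nest_s mouth at about (501,176).

```bash
python3 - <<'E'
from h import *
print((atz('w9',258.2,257.6,.04)*1e3).round(1),(tri(('w8',397.6,258.3),('w9',258.2,257.6))*1e3).round(1),'nest',(atz('w9',501,176,.025)*1e3).round(1))
E
```

```text
[634.1 142.6  40. ] [634.3 142.5  39.7] nest [578.8 313.6  25. ]
```

Converted, 11 cm / 60 = 0.1833, 8 cm / 60 = 0.1333.

>>> {"api": "send_rows", "payload": {"plan": [[[-0.02,-0.0417,0,0,0,0],[-0.0367,-0.075,0.0167,0,0,0],[-0.0367,-0.075,0.0667,0,0,0],[-0.0367,-0.075,0.1333,0,0,0],[-0.0367,-0.075,0.1833,0,0,0],[-0.0367,-0.075,0.1833,0,0,0],[-0.0367,-0.075,0.1833,0,0,0],[-0.0367,-0.075,0.1833,0,0,0]]], "fingers": 0.6}}

```text
clock: 25.68
tool_pos: [0.635, 0.144, 0.0604]
orientation: [180.0, 0.1, 180.0]
force: [0.3, 0.4, 0.5]
opening: 0.0527
gripper_force: 0.0
```

Converted, 3.6 cm / 60 = 0.06, 3.2 cm / 60 = 0.0533.

>>> {"api": "send_rows", "payload": {"plan": [[[0,0,0.025,0,0,0],[0,0,0.0417,0,0,0],[0,0,0.0533,0,0,0],[0,0,0.06,0,0,0],[0,0,0.06,0,0,0],[0,0,0.06,0,0,0]]]}}

```text
clock: 26.18
tool_pos: [0.6339, 0.1445, 0.0228]
orientation: [-180.0, 0.0, -180.0]
force: [-0.3, 0.7, 0.6]
opening: 0.0526
gripper_force: 0.0
```

>>> {"api": "send_rows", "payload": {"plan": [[[0,0,0,0,0,0],[0,0,0,0,0,0],[0,0,0,0,0,0],[0,0,0,0,0,0],[0,0,0,0,0,0],[0,0,0,0,0,0],[0,0,0,0,0,0],[0,0,0,0,0,0]]], "fingers": 0}}

```text
clock: 26.85
tool_pos: [0.6338, 0.1445, 0.0225]
orientation: [180.0, 0.0, -180.0]
force: [-1.3, 0.2, 0.8]
opening: 0.0168
gripper_force: 29.7
```

Converted, 15 cm / 60 = 0.25, 5.5 cm / 60 = 0.0917.

>>> {"api": "send_rows", "payload": {"plan": [[[0,0,-0.0167,0,0,0],[0,0,-0.0667,0,0,0],[0,0,-0.1333,0,0,0],[0.0083,0.0333,-0.1833,0,0,0],[0.0333,0.0833,-0.2,0,0,0],[0.0583,0.1417,-0.2,0,0,0],[0.075,0.2,-0.2,0,0,0],[0.0917,0.25,-0.2,0,0,0]]]}}

```text
clock: 27.52
tool_pos: [0.578, 0.2962, 0.1439]
orientation: [179.9, 0.1, -180.0]
force: [0.6, -0.6, -1.1]
opening: 0.0171
gripper_force: 29.7
```

Converted, 7.5 cm / 60 = 0.125, 7 cm / 60 = 0.1167.

>>> {"api": "send_rows", "payload": {"plan": [[[0,0.025,0,0,0,0],[0,0.0317,0.0167,0,0,0],[0,0.0317,0.0667,0,0,0],[0,0.0317,0.1167,0,0,0],[0,0.0317,0.125,0,0,0],[0,0.0317,0.125,0,0,0],[0,0.0317,0.125,0,0,0],[0,0.0317,0.125,0,0,0]]]}}

```text
clock: 28.18
tool_pos: [0.58, 0.3136, 0.0693]
orientation: [179.9, 0.1, 180.0]
force: [-0.8, -0.6, -0.3]
opening: 0.0168
gripper_force: 29.7
```

>>> {"api": "send_rows", "payload": {"plan": [[[0,0,0,0,0,0],[0,0,0,0,0,0],[0,0,0,0,0,0]]]}}

```text
clock: 28.43
tool_pos: [0.5791, 0.3136, 0.0686]
orientation: [179.9, 0.1, -180.0]
force: [-0.1, 0.9, -1.1]
opening: 0.017
gripper_force: 29.7
```

Converted, 3.7 cm / 60 = 0.0617, 3.6 cm / 60 = 0.06.

>>> {"api": "send_rows", "payload": {"plan": [[[0,0,0.02,0,0,0],[0,0,0.0367,0,0,0],[0,0,0.0483,0,0,0],[0,0,0.055,0,0,0],[0,0,0.06,0,0,0],[0,0,0.0617,0,0,0],[0,0,0.0617,0,0,0],[0,0,0.0617,0,0,0]]]}}

```text
clock: 29.1
tool_pos: [0.5789, 0.3135, 0.0305]
orientation: [180.0, 0.0, -180.0]
force: [0.1, 0.1, -0.3]
opening: 0.0167
gripper_force: 29.7
```

Converted, 0.2 cm / 60 = 0.0033, 0.15 cm / 60 = 0.0025.

>>> {"api": "send_rows", "payload": {"plan": [[[0,0,0.0008,0,0,0],[0,0,0.0017,0,0,0],[0,0,0.0025,0,0,0],[0,0,0.0033,0,0,0],[0,0,0.0033,0,0,0],[0,0,0.0033,0,0,0]]]}}

```text
clock: 29.6
tool_pos: [0.5791, 0.3136, 0.0293]
orientation: [180.0, 0.1, -180.0]
force: [-0.5, -1.3, 5.1]
opening: 0.0169
gripper_force: 29.8
```

Contact at floor height, so I'll release, lift away and look.

>>> {"api": "send_rows", "payload": {"plan": [[[0,0,0,0,0,0],[0,0,0,0,0,0],[0,0,0,0,0,0],[0,0,0,0,0,0],[0,0,0,0,0,0],[0,0,0,0,0,0],[0,0,0,0,0,0],[0,0,0,0,0,0]]], "fingers": 0.7}}

```text
clock: 30.27
tool_pos: [0.5787, 0.3134, 0.0283]
orientation: [-180.0, -0.0, -180.0]
force: [0.7, -0.4, 0.5]
opening: 0.0602
gripper_force: 0.0
```

Converted, -20 cm / 60 = -0.3333, -18 cm / 60 = -0.3.

>>> {"api": "send_rows", "payload": {"plan": [[[0,0,-0.0167,0,0,0],[0,0,-0.0667,0,0,0],[0,0,-0.1333,0,0,0],[0,0,-0.2,0,0,0],[0,-0.05,-0.25,0,0,0],[0,-0.1167,-0.3,0,0,0],[0,-0.1833,-0.3333,0,0,0],[0,-0.25,-0.3333,0,0,0]]]}}

```text
clock: 30.93
tool_pos: [0.5801, 0.1725, 0.2326]
orientation: [179.8, 0.4, -179.9]
force: [1.5, -1.2, 0.7]
opening: 0.0614
gripper_force: 0.0
```

>>> {"api": "send_rows", "payload": {"plan": [[[0,-0.0667,0,0,0,0],[0,-0.1333,0,0,0,0],[0,-0.2,0,0,0,0],[0,-0.2,0,0,0,0],[0,-0.2,0,0,0,0]]]}}

```text
clock: 31.35
tool_pos: [0.5786, 0.0504, 0.2285]
orientation: [180.0, 0.1, 179.8]
force: [-0.2, 0.9, -0.4]
opening: 0.0614
gripper_force: 0.0
```

```bash
python3 - <<'E'
from h import *
snap('scene','sc2'); snap('top','top3'); a=cv2.imread('pics/sc2.png'); b=cv2.imread('pics/top3.png')
c=lambda im,u,v:cv2.resize(im[v-40:v+40,u-40:u+40],(200,200),interpolation=cv2.INTER_CUBIC)
r=lambda im,L:np.hstack([c(im,*p) for p in L])
full=cv2.resize(a,(267,200)); full2=cv2.resize(b,(267,200))
v=np.vstack([r(a,[(453,362),(201,160),(265,148),(380,395)]),r(b,[(138,277),(523,205),(499,285),(155,197)])])
w=np.hstack([full,full2,np.zeros((200,800-534,3),np.uint8)])
cv2.imwrite('pics/fin.png',np.vstack([v,w]))
E
```

```text
(no output)
```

View pics/fin.png

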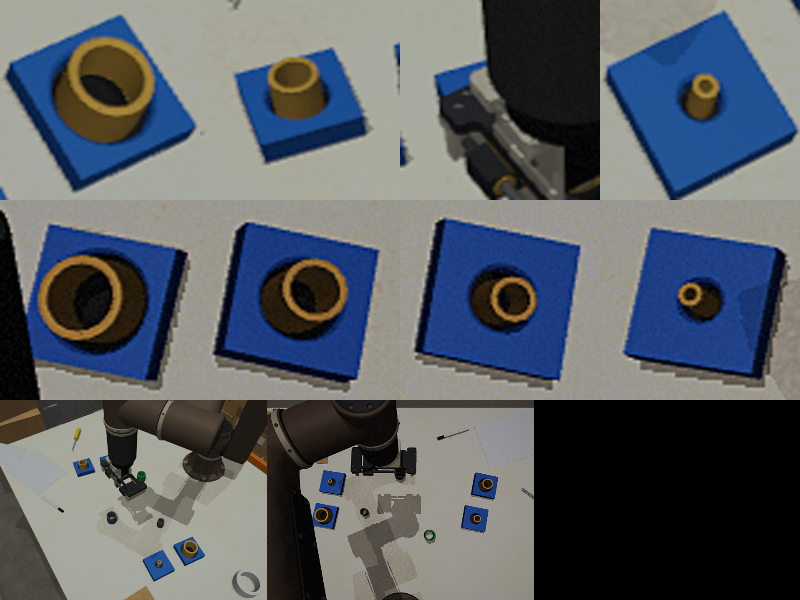

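The final view shows all four brass bushes upright in their nests. Both steel bushes are standing untouched.

```bash
python3 -c "
from plant import ctrl
print(ctrl.close_job())"
```

```text
the job is handed in; nothing more can be done
None
```

All four brass bushes were set upright on the floors of their own nests, in the order xl, l, m, s, both steel bushes were left standing where they were, and the job is handed in (about 31 s on the robot's clock; no verdict came back).

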